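# Put the opened reagents back in the cold-store caddy

## Task

The run is over: gather the four opened reagent bottles, the ones with red caps, into the white cold-store caddy, each standing upright on the floor of the liner that has the same colour as its sleeve. Keep them upright on the way and set them down rather than dropping them. The two bottles with white caps are unopened stock: leave them standing where they are.

Things in the scene. Friction and masses are not known exactly. Their poses are not given: they have to be found in the camera images.
- green_red: standing square reagent bottle, green sleeve (40 x 40 mm, 62 mm high, green shoulder visible from above), white neck 70 to 80 mm up and a round red screw cap 26 mm in diameter, 80 to 100 mm up; 100 mm tall in all, about 110 g. Origin: centre of its underside, z up the bottle. One of the four to put away. Grip it by the cap, 91 mm above its underside, where the neck leaves room for the fingertips.
- blue_red: standing square reagent bottle, blue sleeve (40 x 40 mm, 62 mm high, blue shoulder visible from above), white neck 70 to 80 mm up and a round red screw cap 26 mm in diameter, 80 to 100 mm up; 100 mm tall in all, about 110 g. Origin: centre of its underside, z up the bottle. One of the four to put away. Grip it by the cap, 91 mm above its underside, where the neck leaves room for the fingertips.
- yellow_red: standing square reagent bottle, yellow sleeve (40 x 40 mm, 62 mm high, yellow shoulder visible from above), white neck 70 to 80 mm up and a round red screw cap 26 mm in diameter, 80 to 100 mm up; 100 mm tall in all, about 110 g. Origin: centre of its underside, z up the bottle. One of the four to put away. Grip it by the cap, 91 mm above its underside, where the neck leaves room for the fingertips.
- purple_red: standing square reagent bottle, purple sleeve (40 x 40 mm, 62 mm high, purple shoulder visible from above), white neck 70 to 80 mm up and a round red screw cap 26 mm in diameter, 80 to 100 mm up; 100 mm tall in all, about 110 g. Origin: centre of its underside, z up the bottle. One of the four to put away. Grip it by the cap, 91 mm above its underside, where the neck leaves room for the fingertips.
- blue_white: standing square reagent bottle, blue sleeve (40 x 40 mm, 62 mm high, blue shoulder visible from above), white neck 70 to 80 mm up and a round white screw cap 26 mm in diameter, 80 to 100 mm up; 100 mm tall in all, about 110 g. Origin: centre of its underside, z up the bottle. A look-alike that stays on the bench.
- yellow_white: standing square reagent bottle, yellow sleeve (40 x 40 mm, 62 mm high, yellow shoulder visible from above), white neck 70 to 80 mm up and a round white screw cap 26 mm in diameter, 80 to 100 mm up; 100 mm tall in all, about 110 g. Origin: centre of its underside, z up the bottle. A look-alike that stays on the bench.
- bay_green: green open square liner in one bay of the white caddy: outside 70 x 70 mm, 44 mm high, inside 60 x 60 mm, floor 5 mm thick. Origin: centre of its underside, 5 mm above the bench; x, y along its sides. The four liners sit two by two, 76 mm apart, in any order. Caddy: fixed, 156 mm square, 42 mm high, low grip bars on two sides out to 104 mm. A bottle fits at any yaw.
- bay_blue: blue open square liner in one bay of the white caddy: outside 70 x 70 mm, 44 mm high, inside 60 x 60 mm, floor 5 mm thick. Origin: centre of its underside, 5 mm above the bench; x, y along its sides. The four liners sit two by two, 76 mm apart, in any order. Caddy: fixed, 156 mm square, 42 mm high, low grip bars on two sides out to 104 mm. A bottle fits at any yaw.
- bay_yellow: yellow open square liner in one bay of the white caddy: outside 70 x 70 mm, 44 mm high, inside 60 x 60 mm, floor 5 mm thick. Origin: centre of its underside, 5 mm above the bench; x, y along its sides. The four liners sit two by two, 76 mm apart, in any order. Caddy: fixed, 156 mm square, 42 mm high, low grip bars on two sides out to 104 mm. A bottle fits at any yaw.
- bay_purple: purple open square liner in one bay of the white caddy: outside 70 x 70 mm, 44 mm high, inside 60 x 60 mm, floor 5 mm thick. Origin: centre of its underside, 5 mm above the bench; x, y along its sides. The four liners sit two by two, 76 mm apart, in any order. Caddy: fixed, 156 mm square, 42 mm high, low grip bars on two sides out to 104 mm. A bottle fits at any yaw.

How it is judged:
By the outcome, as a careful person would: the job done as asked, in the order asked, and still so for the second after the job is handed in, with the robot touching nothing.
It also fails if it takes over 102 s, if anything falls off the work surface, if the arm or the gripper's body presses on something with over 40 N, if the wrist force passes 120 N, or if a joint passes its speed limit or range.

## Robot

A 6-joint arm with a two-finger parallel gripper is mounted at the origin on the work surface. World frame = base frame: x ahead of the robot, y to its left, z up, the work surface at z = 0. Lengths are in m, angles in rad, forces in N, time in s.
With the tool pointing down it reaches from about 0.35 to 0.775 m from the base axis. Payload 5.5 kg.
Tool frame: the origin (TCP) lies midway between the tips of the shut fingers; the grasp point (between the pads) lies bot.pinch_z behind it (bot.pinch_z is the distance from the TCP to the grasp point, in m); z points along the fingers, x is the direction in which the jaws open and shut, and the axes are right-handed (so a half turn about z gives the same grasp; the last joint's range is limited). The gripper opens to 85 mm and grips with 20 to 120 N. Pads are 22 mm wide; open, the fingers measure 114 mm over their backs; the gripper's body (76 mm by 85 mm) begins 54 mm behind the grasp point. The pads swing forward as they close: fully open they stand 13 mm farther back than shut.
Start: joints at [1.088, 0.313, 0.046, 1.304, 0, 1.431], TCP at [0.193, 0.542, 0.231] pointing down, gripper open.
Joint ranges: [-2.76, 2.76], [-0.86, 1.69], [-1.03, 1.26], [-2.2, 2.34], [-1.47, 1.5], [-3.14, 3.14]. Speed limits (rad/s): [2.57, 2.57, 3.14, 3.14, 3.14, 3.14].

## Interface

Orientations are given as a 3x3 rotation matrix whose columns are the frame's x, y, z axes.
In Python, from cell import bot gives the robot as it stands.
- The arm moves only by the tool servo_tool, never from a script. Its argument "increments" is one flat list of numbers, 4 for each row, row after row: the shift along the tool's x, y, z in mm, then the turn about the tool's z in rad. In form: [dx, dy, dz, yaw, dx, dy, dz, yaw, ...]. A call has 1 to 5 rows; each row is the pose to reach, as a shift and turn from the pose measured when the call began, along the tool's axes at that moment; what a row does not reach only later rows make up. A row lasts 1/10 s, in which the tool goes at most 50 mm and 8.59 degrees, less where a joint would pass 70% of its speed; a pose out of reach is approached as far as the arm can. A call with a gripper value outside its range is refused whole. "claw" is the opening, from 0 (shut) to 1 (fully open), set as the call begins (left out, the last holds). The fingers move at their own pace and stop on an object; "force" is the grip in N (left out, the last holds). Time passes only in rows, so rows that repeat a pose let the fingers close. It gives the time, the measured TCP pose, the force and the opening at its end, in the units of the state.
- bot.read_state(): the state, without advancing time (a new reading comes with each control period).
- bot.grab_frame(name): name is "side" or "top"; returns (picture, depth): 420x560x3 uint8, blue, green, red; 420x560 float32, m along the optical axis (not along the pixel's ray), 0 where there is no reading.
- bot.camera_model(name): a dict with "fx", "fy", "cx", "cy" (pixels), "origin" and "rotation" of the camera in the world. Camera axes: x right, y down, z forward; pixel columns grow to the right and rows downward; lengths in m; the calibration is good to about 2 mm. A picture is of the moment at which its call begins. camera_model takes no time and is no camera call.
- bot.hand_in(): hands the job in, once; it reports no verdict.
The state is a dict: "time": time; "joint_pos": joint angles; "qvel": joint speeds; "effort": joint torques, N m; "ee_pos": TCP position; "ee_rot": TCP orientation; "wrist_force": force on the tool from outside, world axes, zero at the start; "wrist_torque": the same for the moment, N m; "grip_width": opening from 0.0 (shut) to 1.0 (fully open).
Only numpy, scipy, OpenCV 4.12 (cv2) and the standard library are available. Lean on these libraries where they do the work, as an engineer would, in place of code of your own. Each camera call takes 0.05 s, during which the arm holds its last target. There are 200 camera calls.

## Working session

There is one attempt and no reset: what is moved stays moved. The work goes in short steps, Python scripts to look and compute and a tool call to move; the robot and the scene stay as the last step left them, time stands still between calls to the robot, and variables do not carry over. Pictures are saved under pics/ and viewed, about 12 in all and at most 16, crops included, and the job is handed in when it is done.

Besides the shell and the picture viewer there is one more tool, called after "Emit:" by a JSON object that holds its "api" and its "payload". servo_tool: Moves the arm, as the interface text tells. Its arguments: {"type":"object","properties":{"increments":{"type":"array","items":{"type":"number"}},"claw":{"type":"number"},"force":{"type":"number"}},"required":["increments"]}

```bash
ls; mkdir -p pics; python3 - <<'E'
from cell import bot
import cv2,numpy as np
for n in("top","side"):
    p,d=bot.grab_frame(n); cv2.imwrite(f"pics/{n}0.png",p); np.save(f"pics/{n}0.npy",d); print(n,bot.camera_model(n))
print(bot.read_state(),bot.pinch_z)
E
```

```text
pics
top {'fx': 393.0758195273102, 'fy': 393.0758195273102, 'cx': 273.7638784598955, 'cy': 210.82078003559946, 'origin': array([ 0.46810094, -0.02345913,  0.95279846]), 'rotation': array([[ 0.02387842, -0.99568595,  0.08966218],
       [-0.9995765 , -0.02527104, -0.01442869],
       [ 0.0166323 , -0.08927967, -0.99586772]])}
side {'fx': 430.6677875925343, 'fy': 430.6677875925343, 'cx': 275.4945781266999, 'cy': 207.68309688991218, 'origin': array([0.48600667, 0.64300651, 0.54065347]), 'rotation': array([[-0.9952916 , -0.06266449,  0.07394454],
       [-0.09658594,  0.57737682, -0.81074482],
       [ 0.00811105, -0.81406951, -0.58071081]])}
{'time': 0.1, 'joint_pos': array([1.08838434e+00, 3.13943656e-01, 4.51244521e-02, 1.30359943e+00,
       1.31767931e-05, 1.43122332e+00]), 'qvel': array([ 0.00124022, -0.00193353,  0.00050826, -0.00149537,  0.00059519,
        0.00022351]), 'effort': array([ 4.53287299e-03, -4.81725097e+01,  2.99244457e+01,  1.26770558e-02,
        2.69400886e-06,  2.14187179e-05]), 'ee_pos': array([0.19307846, 0.54114827, 0.23050062]), 'ee_rot': array([[ 3.36161606e-01,  9.41804008e-01, -7.64289426e-04],
       [ 9.41802951e-01, -3.36162390e-01, -1.43105435e-03],
       [-1.60469809e-03, -2.38744507e-04, -9.99998684e-01]]), 'wrist_force': array([ 0.43300091, -0.47205554, -0.28499619]), 'wrist_torque': array([ 0.01210747, -0.01139688, -0.04839076]), 'grip_width': 1.0027697204404777} 0.0187
```

View pics/top0.png

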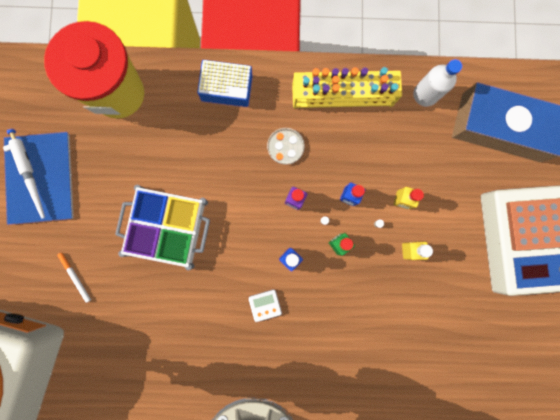

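View pics/side0.png

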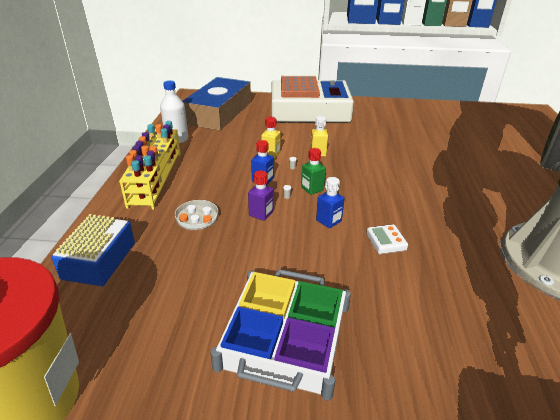

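Top view: red caps at about (298,195) purple, (357,191) blue, (416,195) yellow and (346,244) green. White caps are at (292,260) and (425,251). The caddy is at (165,228), with blue upper left, yellow upper right, purple lower left and green lower right. Next I measure these positions.

```bash
cat > h.py <<'E'
import cv2,numpy as np
from cell import bot
def world(n,u,v,d):
    m=bot.camera_model(n); c=np.array([(u-m['cx'])/m['fx'],(v-m['cy'])/m['fy'],1.])*d
    return m['origin']+m['rotation']@c
def at_z(n,u,v,z):
    m=bot.camera_model(n); r=m['rotation']@np.array([(u-m['cx'])/m['fx'],(v-m['cy'])/m['fy'],1.])
    return m['origin']+r*(z-m['origin'][2])/r[2]
def cloud(n,d):
    m=bot.camera_model(n); v,u=np.mgrid[:420,:560]
    c=np.stack([(u-m['cx'])/m['fx']*d,(v-m['cy'])/m['fy']*d,d],-1)
    return m['origin']+c@m['rotation'].T
E
python3 - <<'E'
from h import *
p=cv2.imread("pics/top0.png");d=np.load("pics/top0.npy");P=cloud("top",d)
for n,u,v in[("purple",298,195),("blue",357,191),("yellow",416,195),("green",346,244),("bw",292,260),("yw",425,251),("stub1",325,220),("stub2",379,224)]:
    w=P[v-9:v+10,u-9:u+10].reshape(-1,3); z=np.median(w[w[:,2]>w[:,2].max()-.012][:,2])
    top=w[abs(w[:,2]-z)<.004]; print(n,(top.min(0)+top.max(0))[:2]/2,np.ptp(top[:,:2],axis=0),z)
# liners by colour at rim
hsv=cv2.cvtColor(p,cv2.COLOR_BGR2HSV)
for n,u,v in[("blue",150,208),("yellow",183,214),("purple",142,240),("green",175,246)]:
    h0=int(hsv[v,u,0]); m=(abs(hsv[...,0].astype(int)-h0)<8)&(hsv[...,1]>100); 
    q=np.zeros_like(m); q[185:270,118:212]=m[185:270,118:212]
    f=q&(P[...,2]>.03)&(P[...,2]<.06); fl=q&(P[...,2]<.02)
    c=cv2.minAreaRect(P[f][:,:2].astype(np.float32)*1000); print(n,h0,c,P[f].mean(0),fl.sum(),P[fl].mean(0))
c=p[180:280,270:450]; cv2.imwrite("pics/cropb.png",cv2.resize(c,None,fx=4.4,fy=4.4,interpolation=cv2.INTER_CUBIC))
E
```

```text
purple [ 0.5827096  -0.08505471] [0.02432542 0.02412532] 0.0979303075093344
blue [ 0.59605638 -0.21960415] [0.02643744 0.02365607] 0.09783396149421608
yellow [ 0.46810094 -0.02345913] [0. 0.] 0.9527984553569205
green [ 0.46810094 -0.02345913] [0. 0.] 0.9527984553569205
bw [ 0.46810094 -0.02345913] [0. 0.] 0.9527984553569205
yw [ 0.46810094 -0.02345913] [0. 0.] 0.9527984553569205
stub1 [ 0.46810094 -0.02345913] [0. 0.] 0.9527984553569205
stub2 [ 0.52905896 -0.28765365] [0.014644   0.01503366] 0.023983849895043208
blue 111 ((550.7479858398438, 252.18141174316406), (69.41029357910156, 68.11695098876953), 79.9963150024414) [0.55058502 0.25279583 0.04461209] 556 [0.55382495 0.26074981 0.00867789]
yellow 23 ((538.59765625, 178.52597045898438), (70.82106018066406, 67.60164642333984), 80.11747741699219) [0.53898394 0.18105038 0.04490716] 578 [0.54030022 0.18374269 0.008439  ]
purple 137 ((476.51971435546875, 264.8691711425781), (68.17279052734375, 65.64067840576172), 80.0311279296875) [0.47405575 0.26594336 0.04386873] 570 [0.47754783 0.27398608 0.00867077]
green 66 ((463.6703796386719, 190.8408203125), (69.06233215332031, 65.47633361816406), 80.01280975341797) [0.46112108 0.19405175 0.04493053] 590 [0.46449336 0.19712527 0.00853752]
```

View pics/cropb.png

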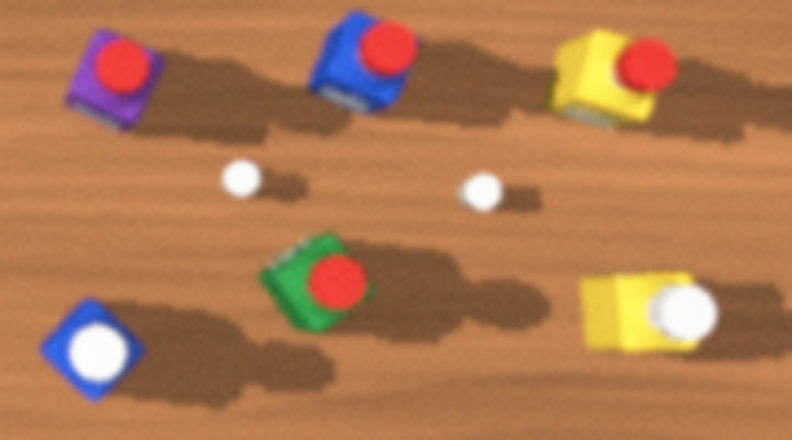

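```bash
python3 - <<'E'
from h import *
d=np.load("pics/top0.npy");P=cloud("top",d);P[d==0]=9
ds=np.load("pics/side0.npy");S=cloud("side",ds);S[ds==0]=9
Q=P.reshape(-1,3);R=S.reshape(-1,3)
rect=lambda a:cv2.minAreaRect(a.astype(np.float32)*1000)
for n,u,v in[("purple",298,195),("blue",358,191),("yellow",417,195),("green",346,244),("bw",292,260),("yw",425,251)]:
    c=at_z("top",u,v,.1)
    for nm,A in(("top",Q),("side",R)):
        near=A[np.hypot(*(A[:,:2]-c[:2]).T)<.035]
        t=near[(near[:,2]>.09)&(near[:,2]<.11)]; s=near[(near[:,2]>.05)&(near[:,2]<.078)]
        print(n,nm,np.round((t.min(0)+t.max(0))*500,1)[:2],np.round(np.ptp(t,axis=0)*1000),np.round(np.median(t[:,2])*1e3),len(t),"sleeve",np.round(rect(s[:,:2]),0) if 0 else [np.round(x,1) for x in rect(s[:,:2])],round(np.hypot(*c[:2]),3))
for n,u,v in(("stub1",325,220),("stub2",380,223)): print(n,at_z("top",u,v,.024))
a=S[260:400,200:360].reshape(-1,3); a=a[(a[:,2]>.04)&(a[:,2]<.055)]
print("caddy side",rect(a[:,:2])); a=P[185:270,118:212].reshape(-1,3); a=a[(a[:,2]>.035)&(a[:,2]<.055)]; print("top",rect(a[:,:2]),np.percentile(a[:,2],95))
E
```

```text
purple top [582.7 -86.3] [24. 27. 11.] 98.0 113 sleeve [array([583.3, -86.4]), array([40., 40.]), np.float64(66.4)] 0.588
purple side [583.7 -84.5] [24. 28. 13.] 100.0 128 sleeve [array([583.5, -84.1]), array([41.3, 40.1]), np.float64(66.4)] 0.588
blue top [ 596.1 -221.3] [26. 27. 11.] 98.0 114 sleeve [array([ 596.2, -220.5]), array([39.7, 40.7]), np.float64(67.0)] 0.633
blue side [ 597.3 -218.1] [25. 26. 13.] 99.0 95 sleeve [array([ 597.4, -216.6]), array([40.7, 40.8]), np.float64(69.5)] 0.633
yellow top [ 591.  -350.7] [27. 24. 11.] 98.0 118 sleeve [array([ 590.5, -350.7]), array([40.3, 39.2]), np.float64(72.2)] 0.684
yellow side [ 592.2 -345.8] [26. 25. 13.] 99.0 73 sleeve [array([ 591. , -347.8]), array([41.5, 38.6]), np.float64(72.7)] 0.684
green top [ 477.7 -195.5] [24. 26. 11.] 98.0 118 sleeve [array([ 477.7, -195.5]), array([40.1, 40. ]), np.float64(37.8)] 0.515
green side [ 478.4 -193.2] [24. 27. 12.] 99.0 99 sleeve [array([ 478.1, -192.8]), array([41.5, 40.3]), np.float64(39.2)] 0.515
bw top [440.4 -76.8] [24. 24. 11.] 98.0 118 sleeve [array([440.8, -77.6]), array([40. , 38.6]), np.float64(46.5)] 0.446
bw side [440.7 -73.9] [26. 27. 12.] 99.0 136 sleeve [array([440.7, -75.1]), array([43. , 39.5]), np.float64(47.2)] 0.446
yw top [ 467.7 -368.7] [26. 25. 11.] 97.0 128 sleeve [array([ 467.2, -367.8]), array([40. , 38.2]), np.float64(4.3)] 0.592
yw side [ 468.6 -367.5] [25. 28. 12.] 99.0 75 sleeve [array([ 467.5, -366.7]), array([40.3, 44.5]), np.float64(6.3)] 0.592
stub1 [ 0.53294725 -0.15899444  0.024     ]
stub2 [ 0.5290764  -0.29006931  0.024     ]
caddy side ((508.5399169921875, 225.41748046875), (202.0020294189453, 168.41586303710938), 80.44220733642578)
top ((507.8908386230469, 221.6436767578125), (206.59254455566406, 170.2151336669922), 80.08289337158203) 0.04901130837159531
```

```bash
cat >> h.py <<'E'
c,s=np.cos(np.radians(80.2)),np.sin(np.radians(80.2)); X=np.array([c,s])*38; Y=np.array([-s,c])*38; C=np.array([507.5,222.5])
BAY=dict(blue=C+X-Y,yellow=C-X-Y,purple=C+X+Y,green=C-X+Y)
BOT=dict(purple=(583,-85.2,66.4),blue=(596.6,-219.2,68),yellow=(591.3,-348.8,72.4),green=(478,-194.2,38.5))
def go(x,y,z,yaw,st=None):
    st=st or bot.read_state(); R=st['ee_rot']; dp=np.array([x,y,z])-st['ee_pos']*1000
    cur=np.degrees(np.arctan2(R[1,0],R[0,0])); 
    print("t",round(st['time'],2),"pos",np.round(st['ee_pos']*1000,1),"yaw",round(cur,1),"-> shift",np.round(R.T@dp,1),"turn",round(-np.radians(yaw-cur),3),"grip",round(st['grip_width'],3),"F",np.round(st['wrist_force'],1))
E
python3 - <<'E'
from h import *
# the bays from the picture's liners, for comparison: blue 551,252 yellow 539,179 purple 477,265 green 464,191
print({k:np.round(v,1) for k,v in BAY.items()})
go(583,-85.2,225,66.4)
E
```

```text
{'blue': array([551.4, 253.5]), 'yellow': array([538.5, 178.6]), 'purple': array([476.5, 266.4]), 'green': array([463.6, 191.5])}
t 0.1 pos [193.1 541.1 230.5] yaw 70.4 -> shift [-458.8  577.8    6.1] turn 0.069 grip 1.003 F [ 0.4 -0.5 -0.3]
```

Emit:
{"api": "servo_tool", "payload": {"increments": [-31,39,0,0.02,-62,78,0,0.04,-93,117,2,0.07,-124,156,4,0.07,-155,195,6,0.07], "claw": 0.65, "force": 50}}

```text
time: 0.6
ee_pos: [0.325, 0.3278, 0.2243]
ee_rot: [[0.401, 0.916, -0.001], [0.916, -0.401, -0.002], [-0.002, -0.0, -1.0]]
wrist_force: [1.1, -0.2, 0.4]
grip_width: 0.655
```

Emit:
{"api": "servo_tool", "payload": {"increments": [-27,40,0,0,-55,80,0,0,-82,120,0,0,-110,161,0,0,-137,201,0,0]}}

```text
time: 1.1
ee_pos: [0.4547, 0.1198, 0.2244]
ee_rot: [[0.401, 0.916, -0.001], [0.916, -0.401, -0.002], [-0.002, -0.0, -1.0]]
wrist_force: [0.7, 0.8, 0.4]
grip_width: 0.65
```

Emit:
{"api": "servo_tool", "payload": {"increments": [-27,40,0,0,-55,80,0,0,-82,120,0,0,-110,161,0,0,-137,201,0,0]}}

```text
time: 1.6
ee_pos: [0.5845, -0.0883, 0.2241]
ee_rot: [[0.401, 0.916, -0.002], [0.916, -0.401, -0.001], [-0.002, -0.001, -1.0]]
wrist_force: [-0.4, 0.8, 0.7]
grip_width: 0.65
```

```bash
python3 - <<'E'
from h import *
go(583,-85.2,72.5,66.4)
p,d=bot.grab_frame("side"); cv2.imwrite("pics/s1.png",cv2.resize(p[100:260,200:390],None,fx=4,fy=4))
E
```

```text
t 1.6 pos [584.5 -88.3 224.1] yaw 66.3 -> shift [  2.5  -2.5 151.6] turn -0.001 grip 0.65 F [-0.4  0.8  0.7]
```

Emit:
{"api": "servo_tool", "payload": {"increments": [2,-2,40,0,2.5,-2.5,80,0,2.5,-2.5,115,0,2.5,-2.5,140,0,2.5,-2.5,152,0]}}

```text
time: 2.15
ee_pos: [0.5851, -0.0915, 0.0677]
ee_rot: [[0.406, 0.914, -0.004], [0.914, -0.406, -0.004], [-0.005, -0.002, -1.0]]
wrist_force: [0.4, -0.6, -0.3]
grip_width: 0.649
```

Emit:
{"api": "servo_tool", "payload": {"increments": [0,0,0,0,0,0,0,0,0,0,0,0,0,0,0,0,0,0,0,0], "claw": 0.15}}

```text
time: 2.65
ee_pos: [0.5857, -0.0917, 0.0687]
ee_rot: [[0.406, 0.914, -0.002], [0.914, -0.406, -0.005], [-0.005, -0.0, -1.0]]
wrist_force: [0.1, -0.5, -0.7]
grip_width: 0.288
```

```bash
python3 - <<'E'
from h import *
go(583,-85.2,225,66.4)
p,d=bot.grab_frame("side"); cv2.imwrite("pics/s2.png",cv2.resize(p[100:260,200:390],None,fx=3.5,fy=3.5))
E
```

```text
t 2.65 pos [585.7 -91.7  68.7] yaw 66.1 -> shift [   4.    -5.2 -156.3] turn -0.006 grip 0.288 F [ 0.1 -0.5 -0.7]
```

View pics/s2.png

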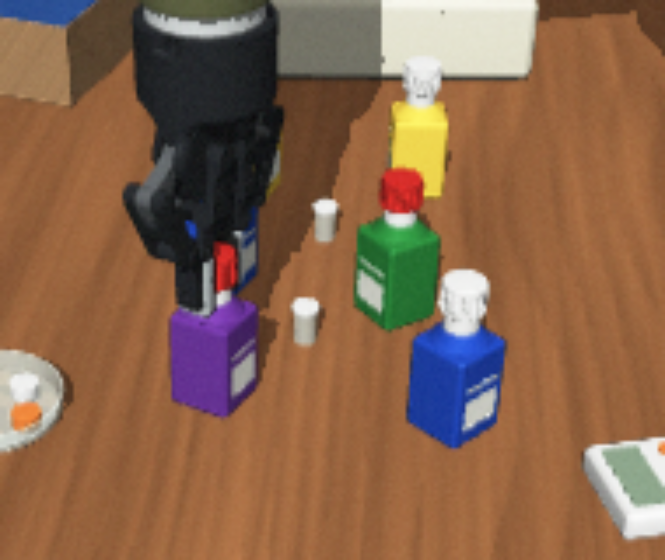

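Purple is gripped, with the cap visible at (225,268) beside the pads. The tool sits about 6 mm off the planned point because the arm was still settling when that call began. I'll reopen, correct and regrip.

Emit:
{"api": "servo_tool", "payload": {"increments": [0,0,0,0,0,0,0,0,4,-5,-3.5,0,4,-5,-3.5,0,4,-5,-3.5,0], "claw": 0.6}}

```text
time: 3.2
ee_pos: [0.5826, -0.0857, 0.0722]
ee_rot: [[0.405, 0.914, -0.003], [0.914, -0.405, -0.005], [-0.005, -0.0, -1.0]]
wrist_force: [0.7, 0.0, -0.7]
grip_width: 0.6
```

Emit:
{"api": "servo_tool", "payload": {"increments": [0,0,0,0,0,0,0,0,0,0,0,0,0,0,0,0,0,0,0,0], "claw": 0.15}}

```text
time: 3.7
ee_pos: [0.5827, -0.0859, 0.0724]
ee_rot: [[0.406, 0.914, -0.002], [0.914, -0.406, -0.005], [-0.005, -0.0, -1.0]]
wrist_force: [-0.1, -0.6, 2.4]
grip_width: 0.285
```

```bash
python3 - <<'E'
from h import *
p,d=bot.grab_frame("side"); cv2.imwrite("pics/s3.png",cv2.resize(p[100:260,200:390],None,fx=3.5,fy=3.5))
go(583,-85.2,225,66.4)
E
```

```text
t 3.75 pos [582.7 -85.9  72.4] yaw 66.1 -> shift [-1.000e-01 -0.000e+00 -1.526e+02] turn -0.006 grip 0.287 F [-0.3 -0.3  3. ]
```

View pics/s3.png

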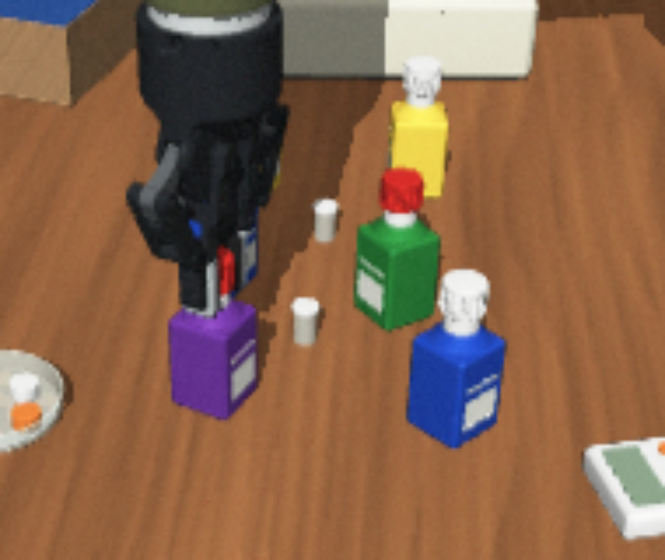

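Purple is gripped centrally now, with the cap at (225,270) and the bottle upright. Lifting.

Emit:
{"api": "servo_tool", "payload": {"increments": [0,0,-10,0,0,0,-40,0,0,0,-80,0,0,0,-120,0,0,0,-150,0]}}

```text
time: 4.25
ee_pos: [0.5834, -0.0851, 0.2254]
ee_rot: [[0.405, 0.914, -0.0], [0.914, -0.405, -0.005], [-0.005, 0.002, -1.0]]
wrist_force: [0.2, -0.3, -1.0]
grip_width: 0.289
```

```bash
python3 - <<'E'
from h import *
go(*BAY['purple'],225,80.2)
E
```

```text
t 4.25 pos [583.4 -85.1 225.4] yaw 66.1 -> shift [ 278.  -240.2   -1.4] turn -0.246 grip 0.289 F [ 0.2 -0.3 -1. ]
```

Emit:
{"api": "servo_tool", "payload": {"increments": [15,-13,0,0,46,-40,0,0,80,-69,0,0,115,-99,0,0,150,-130,0,0]}}

```text
time: 4.75
ee_pos: [0.5237, 0.1068, 0.2236]
ee_rot: [[0.406, 0.914, -0.002], [0.914, -0.406, -0.005], [-0.005, 0.0, -1.0]]
wrist_force: [1.6, 0.7, -1.1]
grip_width: 0.285
```

Emit:
{"api": "servo_tool", "payload": {"increments": [34,-29,0,-0.05,68,-58,0,-0.11,98,-84,0,-0.17,118,-102,0,-0.22,128,-110,0,-0.246]}}

```text
time: 5.25
ee_pos: [0.4727, 0.2709, 0.2221]
ee_rot: [[0.166, 0.986, -0.004], [0.986, -0.166, -0.005], [-0.005, -0.003, -1.0]]
wrist_force: [0.1, 0.2, -2.1]
grip_width: 0.289
```

Emit:
{"api": "servo_tool", "payload": {"increments": [0,0,0,0,0,0,0,0]}}

```text
time: 5.45
ee_pos: [0.4721, 0.2707, 0.2216]
ee_rot: [[0.166, 0.986, -0.005], [0.986, -0.166, -0.005], [-0.006, -0.004, -1.0]]
wrist_force: [-0.2, -0.8, -0.6]
grip_width: 0.291
```

```bash
python3 - <<'E'
from h import *
p,d=bot.grab_frame("side"); cv2.imwrite("pics/s4.png",cv2.resize(p[150:410,170:400],None,fx=2.3,fy=2.3))
go(*BAY['purple'],83,80.2)
E
```

```text
t 5.5 pos [472.6 270.1 221.7] yaw 80.4 -> shift [ -2.2   5.  138.7] turn 0.003 grip 0.288 F [ 0.6 -0.3 -1. ]
```

View pics/s4.png

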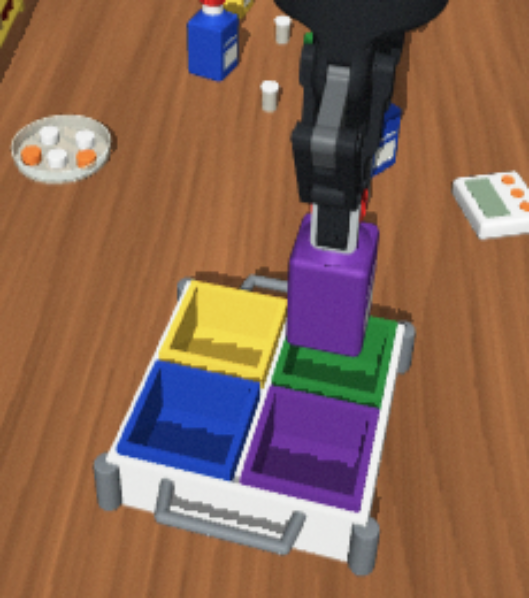

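The bottle hangs upright. It appears above green only because of perspective, and the TCP reads within 6 mm of the purple bay. Correct, then lower in two stages.

Emit:
{"api": "servo_tool", "payload": {"increments": [-2,5,10,0,-2,5,40,0,-2,5,75,0,-2,5,95,0,-2,5,100,0]}}

```text
time: 6.0
ee_pos: [0.4752, 0.2645, 0.1183]
ee_rot: [[0.17, 0.985, -0.01], [0.985, -0.17, -0.008], [-0.009, -0.008, -1.0]]
wrist_force: [-0.4, -0.8, -0.6]
grip_width: 0.286
```

```bash
python3 - <<'E'
from h import *
go(*BAY['purple'],83,80.2)
E
```

```text
t 6.0 pos [475.2 264.5 118.3] yaw 80.2 -> shift [ 2.4  1.2 35.3] turn 0.001 grip 0.286 F [-0.4 -0.8 -0.6]
```

Emit:
{"api": "servo_tool", "payload": {"increments": [2,1,10,0,2,1,20,0,2,1,28,0,2,1,32,0,2,1,33,0]}}

```text
time: 6.5
ee_pos: [0.4762, 0.2661, 0.085]
ee_rot: [[0.169, 0.986, -0.01], [0.986, -0.169, -0.008], [-0.009, -0.009, -1.0]]
wrist_force: [0.4, 0.1, -1.2]
grip_width: 0.289
```

Emit:
{"api": "servo_tool", "payload": {"increments": [0,0,0,0,0,0,0,0]}}

```text
time: 6.7
ee_pos: [0.4765, 0.2663, 0.0855]
ee_rot: [[0.169, 0.986, -0.009], [0.986, -0.169, -0.007], [-0.009, -0.008, -1.0]]
wrist_force: [-0.6, -1.2, -1.5]
grip_width: 0.28
```

Lower about 3 mm more, watching the force.

Emit:
{"api": "servo_tool", "payload": {"increments": [0,0,1,0,0,0,2,0,0,0,3,0,0,0,3.5,0,0,0,3.5,0]}}

```text
time: 7.2
ee_pos: [0.4767, 0.2664, 0.0825]
ee_rot: [[0.169, 0.986, -0.008], [0.986, -0.169, -0.007], [-0.008, -0.007, -1.0]]
wrist_force: [-1.5, -0.7, 4.0]
grip_width: 0.289
```

Contact (+4 N). Release, then rise.

Emit:
{"api": "servo_tool", "payload": {"increments": [0,0,0,0,0,0,0,0,0,0,0,0,0,0,0,0], "claw": 0.6}}

```text
time: 7.6
ee_pos: [0.4766, 0.2664, 0.0823]
ee_rot: [[0.169, 0.986, -0.009], [0.986, -0.169, -0.007], [-0.009, -0.007, -1.0]]
wrist_force: [-0.1, 0.7, -0.9]
grip_width: 0.598
```

Emit:
{"api": "servo_tool", "payload": {"increments": [0,0,-10,0,0,0,-40,0,0,0,-80,0,0,0,-120,0,0,0,-140,0]}}

```text
time: 8.1
ee_pos: [0.4791, 0.2679, 0.227]
ee_rot: [[0.169, 0.986, -0.003], [0.986, -0.169, -0.005], [-0.006, -0.002, -1.0]]
wrist_force: [-0.4, 0.6, -0.3]
grip_width: 0.599
```

```bash
python3 - <<'E'
from h import *
p,d=bot.grab_frame("side"); cv2.imwrite("pics/s5.png",cv2.resize(p[150:410,170:400],None,fx=2.3,fy=2.3))
x,y,a=BOT['blue'];go(x,y,225,a)
E
```

```text
t 8.15 pos [480.2 268.3 229.3] yaw 80.3 -> shift [-460.8  197.2    6.2] turn 0.214 grip 0.599 F [0.9 0.6 2.3]
```

View pics/s5.png

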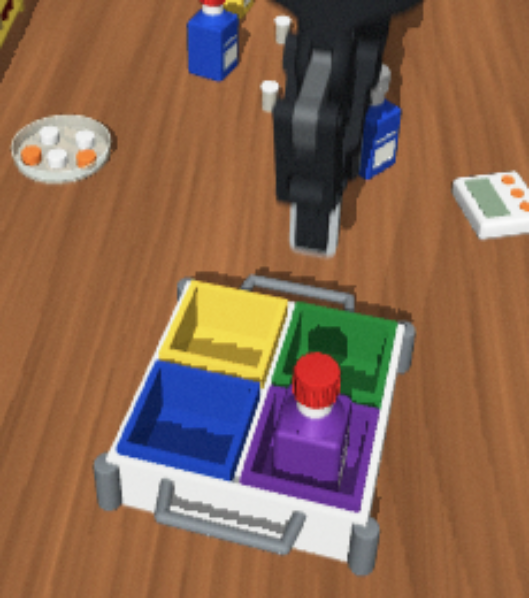

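Purple stands upright in the purple liner, with its cap at (317,380). Next is blue.

Emit:
{"api": "servo_tool", "payload": {"increments": [-30,13,0,0,-76,33,0,0,-122,53,0,0,-168,72,2,0,-214,92,4,0]}}

```text
time: 8.65
ee_pos: [0.5346, 0.0404, 0.2267]
ee_rot: [[0.169, 0.986, 0.001], [0.986, -0.169, -0.004], [-0.004, 0.001, -1.0]]
wrist_force: [1.0, 1.3, 0.1]
grip_width: 0.603
```

Emit:
{"api": "servo_tool", "payload": {"increments": [-46,20,0,0.05,-92,40,0,0.1,-138,60,0,0.15,-184,79,0,0.2,-220,94,0,0.214]}}

```text
time: 9.15
ee_pos: [0.5902, -0.1951, 0.2277]
ee_rot: [[0.377, 0.926, 0.001], [0.926, -0.377, -0.004], [-0.004, 0.002, -1.0]]
wrist_force: [0.6, 0.0, -0.3]
grip_width: 0.597
```

Emit:
{"api": "servo_tool", "payload": {"increments": [0,0,0,0,0,0,0,0]}}

```text
time: 9.35
ee_pos: [0.5899, -0.1963, 0.2273]
ee_rot: [[0.379, 0.925, 0.0], [0.925, -0.379, -0.004], [-0.003, 0.002, -1.0]]
wrist_force: [0.2, 0.4, -0.3]
grip_width: 0.6
```

```bash
python3 - <<'E'
from h import *
x,y,a=BOT['blue'];go(x,y,72.5,a)
E
```

```text
t 9.35 pos [ 589.9 -196.3  227.3] yaw 67.7 -> shift [-18.2  14.6 154.9] turn -0.005 grip 0.6 F [ 0.2  0.4 -0.3]
```

Emit:
{"api": "servo_tool", "payload": {"increments": [-10,8,5,0,-18,14.5,30,0,-18,14.5,70,0,-18,14.5,98,0,-18,14.5,105,0]}}

```text
time: 9.85
ee_pos: [0.5942, -0.2167, 0.1185]
ee_rot: [[0.377, 0.926, -0.006], [0.926, -0.377, -0.001], [-0.003, -0.005, -1.0]]
wrist_force: [-1.5, 0.2, 0.2]
grip_width: 0.602
```

```bash
python3 - <<'E'
from h import *
x,y,a=BOT['blue'];go(x,y,72.5,a)
E
```

```text
t 9.85 pos [ 594.2 -216.7  118.5] yaw 67.8 -> shift [-1.3  3.4 45.9] turn -0.003 grip 0.602 F [-1.5  0.2  0.2]
```

Emit:
{"api": "servo_tool", "payload": {"increments": [-1,3,10,0,-1,3,25,0,-1,3,38,0,-1,3,44,0,-1,3,45,0]}}

```text
time: 10.35
ee_pos: [0.5962, -0.2185, 0.0731]
ee_rot: [[0.377, 0.926, -0.006], [0.926, -0.377, -0.0], [-0.003, -0.006, -1.0]]
wrist_force: [-0.3, -0.1, -0.5]
grip_width: 0.603
```

Emit:
{"api": "servo_tool", "payload": {"increments": [0,0,0,0,0,0,0,0,0,0,0,0,0,0,0,0,0,0,0,0], "claw": 0.15}}

```text
time: 10.85
ee_pos: [0.5969, -0.2189, 0.074]
ee_rot: [[0.377, 0.926, -0.005], [0.926, -0.377, -0.001], [-0.003, -0.004, -1.0]]
wrist_force: [-0.7, 0.3, 3.9]
grip_width: 0.288
```

Emit:
{"api": "servo_tool", "payload": {"increments": [0,0,-10,0,0,0,-40,0,0,0,-80,0,0,0,-120,0,0,0,-150,0]}}

```text
time: 11.35
ee_pos: [0.5978, -0.2187, 0.2271]
ee_rot: [[0.377, 0.926, -0.003], [0.926, -0.377, -0.002], [-0.003, -0.002, -1.0]]
wrist_force: [0.1, 0.2, -1.4]
grip_width: 0.287
```

```bash
python3 - <<'E'
from h import *
go(*BAY['blue'],225,80.2)
p,d=bot.grab_frame("side"); cv2.imwrite("pics/s6.png",cv2.resize(p[60:260,180:400],None,fx=2.5,fy=2.5))
E
```

```text
t 11.35 pos [ 597.8 -218.7  227.1] yaw 67.9 -> shift [ 419.9 -220.9    1.3] turn -0.215 grip 0.287 F [ 0.1  0.2 -1.4]
```

View pics/s6.png

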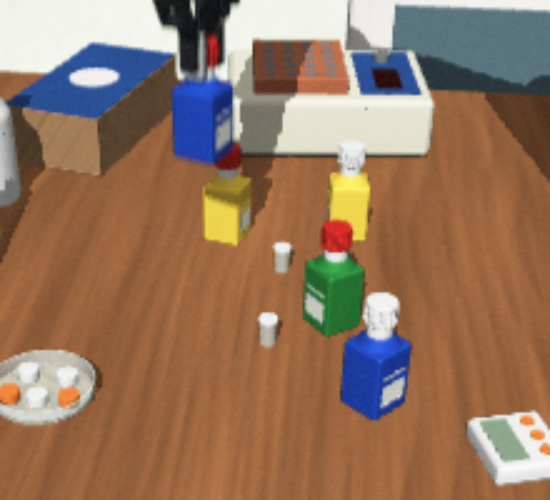

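Blue hangs upright at (203,120). Carry it to the blue bay.

Emit:
{"api": "servo_tool", "payload": {"increments": [18,-9,0,0,53,-28,0,0,95,-50,0,0,138,-73,0,0,180,-95,0,0]}}

```text
time: 11.9
ee_pos: [0.5778, -0.0144, 0.2305]
ee_rot: [[0.377, 0.926, 0.002], [0.926, -0.377, -0.004], [-0.003, 0.003, -1.0]]
wrist_force: [1.5, 0.6, -1.6]
grip_width: 0.287
```

Emit:
{"api": "servo_tool", "payload": {"increments": [43,-22,0,-0.02,86,-45,0,-0.05,128,-67,0,-0.1,170,-89,0,-0.15,200,-106,0,-0.2]}}

```text
time: 12.4
ee_pos: [0.5529, 0.2143, 0.2288]
ee_rot: [[0.181, 0.983, -0.0], [0.983, -0.181, -0.004], [-0.004, 0.0, -1.0]]
wrist_force: [1.4, -1.3, -1.5]
grip_width: 0.287
```

Emit:
{"api": "servo_tool", "payload": {"increments": [15,-7,0,-0.01,22,-11,0,-0.01,22,-11,0,-0.01,22,-11,0,-0.01]}}

```text
time: 12.8
ee_pos: [0.5459, 0.2372, 0.2286]
ee_rot: [[0.172, 0.985, -0.001], [0.985, -0.172, -0.004], [-0.004, -0.0, -1.0]]
wrist_force: [0.1, -0.6, -1.4]
grip_width: 0.286
```

```bash
python3 - <<'E'
from h import *
go(*BAY['blue'],84,80.2)
E
```

```text
t 12.8 pos [545.9 237.2 228.6] yaw 80.1 -> shift [ 17.6   2.7 144.5] turn -0.002 grip 0.286 F [ 0.1 -0.6 -1.4]
```

Emit:
{"api": "servo_tool", "payload": {"increments": [10,2,8,0,17,2.5,35,0,17.5,2.5,70,0,17.5,2.5,95,0,17.5,2.5,102,0]}}

```text
time: 13.3
ee_pos: [0.5494, 0.2522, 0.1225]
ee_rot: [[0.173, 0.985, -0.007], [0.985, -0.173, -0.006], [-0.007, -0.006, -1.0]]
wrist_force: [0.4, -0.1, -1.8]
grip_width: 0.285
```

```bash
python3 - <<'E'
from h import *
go(*BAY['blue'],84,80.2)
E
```

```text
t 13.3 pos [549.4 252.2 122.5] yaw 80.0 -> shift [ 1.9  2.  38.5] turn -0.003 grip 0.285 F [ 0.4 -0.1 -1.8]
```

Emit:
{"api": "servo_tool", "payload": {"increments": [2,2,10,0,2,2,22,0,2,2,31,0,2,2,35,0,2,2,36,0]}}

```text
time: 13.8
ee_pos: [0.5514, 0.2535, 0.0863]
ee_rot: [[0.174, 0.985, -0.007], [0.985, -0.174, -0.006], [-0.007, -0.006, -1.0]]
wrist_force: [-0.2, 0.1, -1.3]
grip_width: 0.288
```

Emit:
{"api": "servo_tool", "payload": {"increments": [0,0,1,0,0,0,2,0,0,0,3,0,0,0,3,0]}}

```text
time: 14.2
ee_pos: [0.5519, 0.2537, 0.0841]
ee_rot: [[0.173, 0.985, -0.006], [0.985, -0.174, -0.006], [-0.007, -0.005, -1.0]]
wrist_force: [-0.6, 0.2, 3.3]
grip_width: 0.285
```

Contact. Release and rise.

Emit:
{"api": "servo_tool", "payload": {"increments": [0,0,0,0,0,0,0,0,0,0,0,0,0,0,0,0], "claw": 0.6}}

```text
time: 14.6
ee_pos: [0.5519, 0.2537, 0.084]
ee_rot: [[0.173, 0.985, -0.006], [0.985, -0.174, -0.006], [-0.007, -0.005, -1.0]]
wrist_force: [0.4, -0.5, -0.0]
grip_width: 0.604
```

Emit:
{"api": "servo_tool", "payload": {"increments": [0,0,-10,0,0,0,-40,0,0,0,-80,0,0,0,-120,0,0,0,-140,0]}}

```text
time: 15.1
ee_pos: [0.554, 0.2549, 0.2289]
ee_rot: [[0.173, 0.985, -0.0], [0.985, -0.173, -0.004], [-0.004, 0.001, -1.0]]
wrist_force: [0.2, 0.5, 0.3]
grip_width: 0.601
```

```bash
python3 - <<'E'
from h import *
p,d=bot.grab_frame("side"); cv2.imwrite("pics/s7.png",cv2.resize(p[150:410,170:400],None,fx=2.3,fy=2.3))
x,y,a=BOT['green'];go(x,y,225,a)
E
```

```text
t 15.15 pos [555.  255.3 231.4] yaw 80.0 -> shift [-456.     2.2    7.5] turn 0.724 grip 0.601 F [1.8 1.1 2. ]
```

View pics/s7.png

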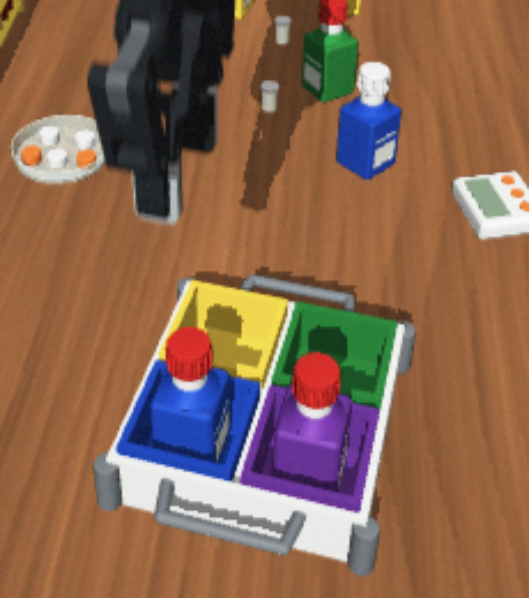

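Blue stands upright in the blue liner, with its cap at (190,352). Next is green.

Emit:
{"api": "servo_tool", "payload": {"increments": [-30,0,0,0.1,-76,0,0,0.24,-122,0,2,0.38,-168,1,4,0.52,-214,1,6,0.65]}}

```text
time: 15.65
ee_pos: [0.5183, 0.0428, 0.2262]
ee_rot: [[0.737, 0.675, 0.004], [0.675, -0.737, -0.003], [0.001, 0.005, -1.0]]
wrist_force: [0.7, -1.2, 0.9]
grip_width: 0.6
```

```bash
python3 - <<'E'
from h import *
x,y,a=BOT['green'];go(x,y,225,a)
E
```

```text
t 15.65 pos [518.3  42.8 226.2] yaw 42.5 -> shift [-189.8  147.6    1.8] turn 0.07 grip 0.6 F [ 0.7 -1.2  0.9]
```

Emit:
{"api": "servo_tool", "payload": {"increments": [-38,29,0,0.02,-76,59,0,0.04,-114,89,0,0.07,-152,118,1,0.07,-183,142,1,0.07]}}

```text
time: 16.15
ee_pos: [0.4785, -0.1878, 0.2261]
ee_rot: [[0.784, 0.621, 0.005], [0.621, -0.784, -0.004], [0.001, 0.006, -1.0]]
wrist_force: [-0.4, -0.6, -0.2]
grip_width: 0.601
```

Emit:
{"api": "servo_tool", "payload": {"increments": [0,0,0,0,0,0,0,0]}}

```text
time: 16.35
ee_pos: [0.478, -0.1887, 0.2262]
ee_rot: [[0.785, 0.619, 0.004], [0.619, -0.785, -0.003], [0.001, 0.005, -1.0]]
wrist_force: [0.1, 0.6, 1.1]
grip_width: 0.601
```

```bash
python3 - <<'E'
from h import *
x,y,a=BOT['green'];go(x,y,72.5,a)
E
```

```text
t 16.35 pos [ 478.  -188.7  226.2] yaw 38.3 -> shift [ -3.7   3.5 153.8] turn -0.004 grip 0.601 F [0.1 0.6 1.1]
```

Emit:
{"api": "servo_tool", "payload": {"increments": [-3.5,3.5,5,0,-3.5,3.5,30,0,-3.5,3.5,70,0,-3.5,3.5,98,0,-3.5,3.5,105,0]}}

```text
time: 16.85
ee_pos: [0.4759, -0.1912, 0.1179]
ee_rot: [[0.784, 0.621, -0.001], [0.621, -0.784, -0.0], [-0.001, -0.001, -1.0]]
wrist_force: [-0.6, 0.8, 0.7]
grip_width: 0.604
```

```bash
python3 - <<'E'
from h import *
x,y,a=BOT['green'];go(x,y,72.5,a)
E
```

```text
t 16.85 pos [ 475.9 -191.2  117.9] yaw 38.4 -> shift [-0.2  3.7 45.4] turn -0.002 grip 0.604 F [-0.6  0.8  0.7]
```

Emit:
{"api": "servo_tool", "payload": {"increments": [0,3.5,10,0,0,3.5,25,0,0,3.5,38,0,0,3.5,44,0,0,3.5,45,0]}}

```text
time: 17.35
ee_pos: [0.4783, -0.1937, 0.0729]
ee_rot: [[0.783, 0.622, -0.001], [0.622, -0.783, 0.0], [-0.001, -0.001, -1.0]]
wrist_force: [0.2, 1.5, -0.8]
grip_width: 0.598
```

Emit:
{"api": "servo_tool", "payload": {"increments": [0,0,0,0,0,0,0,0,0,0,0,0,0,0,0,0,0,0,0,0], "claw": 0.15}}

```text
time: 17.85
ee_pos: [0.479, -0.1942, 0.074]
ee_rot: [[0.783, 0.621, 0.001], [0.621, -0.783, -0.001], [-0.0, 0.001, -1.0]]
wrist_force: [-0.8, 0.1, 5.9]
grip_width: 0.287
```

Emit:
{"api": "servo_tool", "payload": {"increments": [0,0,-10,0,0,0,-40,0,0,0,-80,0,0,0,-120,0,0,0,-150,0]}}

```text
time: 18.35
ee_pos: [0.4791, -0.1941, 0.2269]
ee_rot: [[0.783, 0.621, 0.003], [0.621, -0.783, -0.002], [0.001, 0.003, -1.0]]
wrist_force: [-0.1, -1.3, -0.5]
grip_width: 0.287
```

```bash
python3 - <<'E'
from h import *
go(*BAY['green'],225,80.2)
p,d=bot.grab_frame("side"); cv2.imwrite("pics/s8.png",cv2.resize(p[60:260,180:400],None,fx=2.5,fy=2.5))
E
```

```text
t 18.35 pos [ 479.1 -194.1  226.9] yaw 38.4 -> shift [ 227.5 -311.8    1.1] turn -0.729 grip 0.287 F [-0.1 -1.3 -0.5]
```

View pics/s8.png

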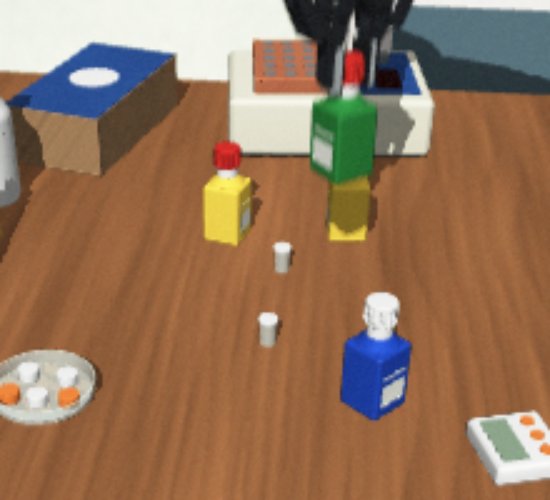

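Green is held upright at (343,135). Carry and turn.

Emit:
{"api": "servo_tool", "payload": {"increments": [9,-12,0,-0.05,29,-40,0,-0.13,54,-74,0,-0.23,79,-108,0,-0.33,104,-142,0,-0.43]}}

```text
time: 18.9
ee_pos: [0.4728, -0.0171, 0.2297]
ee_rot: [[0.448, 0.894, 0.007], [0.894, -0.448, -0.005], [-0.001, 0.008, -1.0]]
wrist_force: [1.0, 0.2, -0.2]
grip_width: 0.282
```

```bash
python3 - <<'E'
from h import *
go(*BAY['green'],225,80.2)
E
```

```text
t 18.9 pos [472.8 -17.1 229.7] yaw 63.4 -> shift [ 182.3 -101.8    3.7] turn -0.294 grip 0.282 F [ 1.   0.2 -0.2]
```

Emit:
{"api": "servo_tool", "payload": {"increments": [38,-21,0,-0.1,76,-42,0,-0.18,112,-63,1,-0.25,144,-80,2,-0.29,165,-92,2,-0.294]}}

```text
time: 19.4
ee_pos: [0.4626, 0.1745, 0.2259]
ee_rot: [[0.165, 0.986, 0.005], [0.986, -0.165, -0.004], [-0.003, 0.005, -1.0]]
wrist_force: [0.2, -0.4, -0.0]
grip_width: 0.286
```

Emit:
{"api": "servo_tool", "payload": {"increments": [0,0,0,0,0,0,0,0]}}

```text
time: 19.6
ee_pos: [0.4613, 0.1752, 0.225]
ee_rot: [[0.162, 0.987, 0.003], [0.987, -0.162, -0.005], [-0.004, 0.003, -1.0]]
wrist_force: [0.1, -0.6, -1.8]
grip_width: 0.287
```

```bash
python3 - <<'E'
from h import *
go(*BAY['green'],84,80.2)
E
```

```text
t 19.6 pos [461.3 175.2 225. ] yaw 80.7 -> shift [ 17.1  -0.8 141. ] turn 0.008 grip 0.287 F [ 0.1 -0.6 -1.8]
```

Emit:
{"api": "servo_tool", "payload": {"increments": [10,0,6,0,17,-0.5,30,0,17,-0.5,65,0,17,-0.5,91,0,17,-0.5,99,0]}}

```text
time: 20.1
ee_pos: [0.4615, 0.1904, 0.1226]
ee_rot: [[0.163, 0.987, -0.003], [0.987, -0.163, -0.006], [-0.007, -0.002, -1.0]]
wrist_force: [-0.2, -0.4, -1.5]
grip_width: 0.286
```

```bash
python3 - <<'E'
from h import *
go(*BAY['green'],84,80.2)
E
```

```text
t 20.1 pos [461.5 190.4 122.6] yaw 80.6 -> shift [ 1.7  2.  38.6] turn 0.007 grip 0.286 F [-0.2 -0.4 -1.5]
```

Emit:
{"api": "servo_tool", "payload": {"increments": [2,2,10,0,2,2,22,0,2,2,31,0,2,2,35,0,2,2,36,0]}}

```text
time: 20.6
ee_pos: [0.4637, 0.1918, 0.0864]
ee_rot: [[0.163, 0.987, -0.003], [0.987, -0.163, -0.006], [-0.007, -0.002, -1.0]]
wrist_force: [-0.8, -0.2, -0.8]
grip_width: 0.286
```

Emit:
{"api": "servo_tool", "payload": {"increments": [0,0,1,0,0,0,2,0,0,0,3,0,0,0,3,0]}}

```text
time: 21.0
ee_pos: [0.4641, 0.1919, 0.0841]
ee_rot: [[0.163, 0.987, -0.002], [0.987, -0.163, -0.006], [-0.006, -0.001, -1.0]]
wrist_force: [-0.2, -0.3, 2.4]
grip_width: 0.288
```

Emit:
{"api": "servo_tool", "payload": {"increments": [0,0,0,0,0,0,0,0,0,0,0,0,0,0,0,0], "claw": 0.6}}

```text
time: 21.4
ee_pos: [0.4641, 0.1919, 0.0841]
ee_rot: [[0.163, 0.987, -0.002], [0.987, -0.163, -0.006], [-0.006, -0.001, -1.0]]
wrist_force: [0.1, 0.4, -0.6]
grip_width: 0.596
```

Emit:
{"api": "servo_tool", "payload": {"increments": [0,0,-10,0,0,0,-40,0,0,0,-80,0,0,0,-120,0,0,0,-140,0]}}

```text
time: 21.9
ee_pos: [0.4657, 0.1931, 0.2285]
ee_rot: [[0.163, 0.987, 0.003], [0.987, -0.163, -0.005], [-0.004, 0.004, -1.0]]
wrist_force: [0.5, 0.4, -0.1]
grip_width: 0.603
```

```bash
python3 - <<'E'
from h import *
p,d=bot.grab_frame("side"); cv2.imwrite("pics/s9.png",cv2.resize(p[150:410,170:400],None,fx=2.3,fy=2.3))
x,y,a=BOT['yellow'];go(x,y,225,a)
E
```

```text
t 21.95 pos [466.8 193.4 230.7] yaw 80.6 -> shift [-514.6  211.2    8.6] turn 0.143 grip 0.6 F [ 0.9 -0.   2.8]
```

View pics/s9.png

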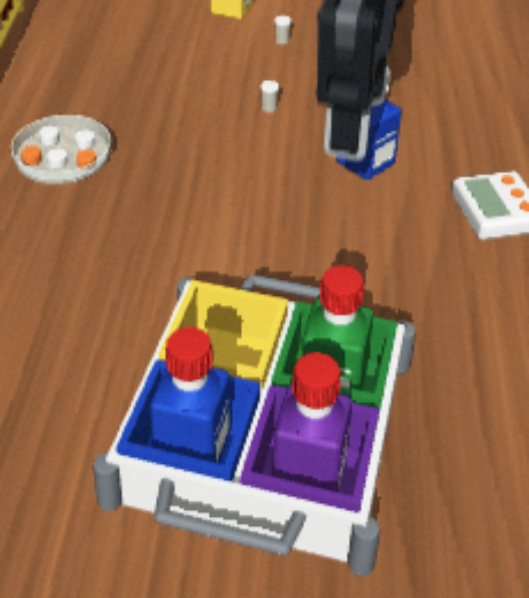

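Green stands upright in the green liner, with its cap at (342,290). Last is yellow.

Emit:
{"api": "servo_tool", "payload": {"increments": [-30,12,0,0,-76,31,0,0,-122,50,2,0,-168,69,4,0,-214,88,5,0]}}

```text
time: 22.45
ee_pos: [0.5187, -0.0339, 0.2272]
ee_rot: [[0.163, 0.987, 0.007], [0.987, -0.163, -0.004], [-0.003, 0.007, -1.0]]
wrist_force: [1.4, -0.3, 0.2]
grip_width: 0.601
```

Emit:
{"api": "servo_tool", "payload": {"increments": [-46,19,0,0,-92,38,0,0,-138,57,0,0.05,-184,76,0,0.1,-230,94,0,0.14]}}

```text
time: 22.95
ee_pos: [0.574, -0.2779, 0.2288]
ee_rot: [[0.301, 0.954, 0.007], [0.954, -0.301, -0.004], [-0.001, 0.008, -1.0]]
wrist_force: [0.9, 0.2, -0.1]
grip_width: 0.599
```

```bash
python3 - <<'E'
from h import *
x,y,a=BOT['yellow'];go(x,y,225,a)
E
```

```text
t 22.95 pos [ 574.  -277.9  228.8] yaw 72.5 -> shift [-62.4  37.8   4.1] turn 0.002 grip 0.599 F [ 0.9  0.2 -0.1]
```

Emit:
{"api": "servo_tool", "payload": {"increments": [-35,21,0,0,-56,34,3,0,-60,36,3,0,-60,36,3,0,-60,36,3,0]}}

```text
time: 23.45
ee_pos: [0.5901, -0.3448, 0.2263]
ee_rot: [[0.3, 0.954, 0.007], [0.954, -0.3, -0.003], [-0.001, 0.007, -1.0]]
wrist_force: [0.1, 0.5, 0.3]
grip_width: 0.605
```

```bash
python3 - <<'E'
from h import *
x,y,a=BOT['yellow'];go(x,y,72.5,a)
E
```

```text
t 23.45 pos [ 590.1 -344.8  226.3] yaw 72.5 -> shift [ -3.3   1.2 153.8] turn 0.002 grip 0.605 F [0.1 0.5 0.3]
```

Emit:
{"api": "servo_tool", "payload": {"increments": [-3.5,1,5,0,-3.5,1,30,0,-3.5,1,70,0,-3.5,1,98,0,-3.5,1,105,0]}}

```text
time: 23.95
ee_pos: [0.5887, -0.3459, 0.1175]
ee_rot: [[0.299, 0.954, 0.002], [0.954, -0.299, 0.001], [0.001, 0.001, -1.0]]
wrist_force: [-1.5, 0.3, -0.3]
grip_width: 0.597
```

```bash
python3 - <<'E'
from h import *
x,y,a=BOT['yellow'];go(x,y,72.5,a)
E
```

```text
t 23.95 pos [ 588.7 -345.9  117.5] yaw 72.6 -> shift [-2.   3.3 45. ] turn 0.004 grip 0.597 F [-1.5  0.3 -0.3]
```

Emit:
{"api": "servo_tool", "payload": {"increments": [-2,3,10,0,-2,3,25,0,-2,3,38,0,-2,3,44,0,-2,3,45,0]}}

```text
time: 24.45
ee_pos: [0.5909, -0.3485, 0.0721]
ee_rot: [[0.299, 0.954, 0.001], [0.954, -0.299, 0.001], [0.002, 0.0, -1.0]]
wrist_force: [-0.8, -0.1, -0.1]
grip_width: 0.599
```

Emit:
{"api": "servo_tool", "payload": {"increments": [0,0,0,0,0,0,0,0,0,0,0,0,0,0,0,0,0,0,0,0], "claw": 0.15}}

```text
time: 24.95
ee_pos: [0.5914, -0.349, 0.073]
ee_rot: [[0.299, 0.954, 0.002], [0.954, -0.299, 0.0], [0.001, 0.002, -1.0]]
wrist_force: [-0.8, -1.4, 3.7]
grip_width: 0.286
```

Emit:
{"api": "servo_tool", "payload": {"increments": [0,0,-10,0,0,0,-40,0,0,0,-80,0,0,0,-120,0,0,0,-150,0]}}

```text
time: 25.45
ee_pos: [0.5912, -0.349, 0.2262]
ee_rot: [[0.298, 0.954, 0.004], [0.954, -0.298, -0.001], [0.0, 0.004, -1.0]]
wrist_force: [0.2, 0.4, -0.4]
grip_width: 0.286
```

```bash
python3 - <<'E'
from h import *
go(*BAY['yellow'],225,80.2)
p,d=bot.grab_frame("side"); cv2.imwrite("pics/s10.png",cv2.resize(p[60:260,180:400],None,fx=2.5,fy=2.5))
E
```

```text
t 25.45 pos [ 591.2 -349.   226.2] yaw 72.6 -> shift [ 487.8 -207.8    0.6] turn -0.132 grip 0.286 F [ 0.2  0.4 -0.4]
```

View pics/s10.png

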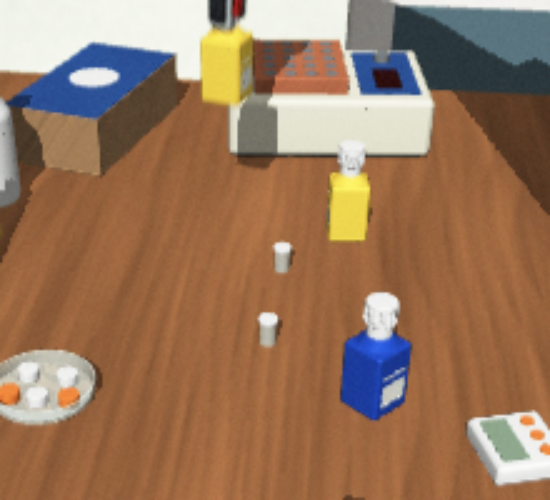

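Yellow is lifted upright at (227,60), and the white-capped bottles haven't moved. It's 530 mm to the yellow bay.

Emit:
{"api": "servo_tool", "payload": {"increments": [18,-8,0,0,53,-23,0,0,95,-40,0,0,138,-59,0,0,180,-77,0,0]}}

```text
time: 26.0
ee_pos: [0.572, -0.1534, 0.2305]
ee_rot: [[0.299, 0.954, 0.009], [0.954, -0.299, -0.005], [-0.002, 0.01, -1.0]]
wrist_force: [0.9, -0.1, -0.6]
grip_width: 0.284
```

Emit:
{"api": "servo_tool", "payload": {"increments": [43,-18,0,0,86,-37,0,0,128,-55,0,0,170,-73,0,-0.03,210,-90,0,-0.06]}}

```text
time: 26.5
ee_pos: [0.5479, 0.076, 0.2294]
ee_rot: [[0.24, 0.971, 0.009], [0.971, -0.24, -0.004], [-0.002, 0.01, -1.0]]
wrist_force: [0.4, 0.6, -2.0]
grip_width: 0.289
```

```bash
python3 - <<'E'
from h import *
go(*BAY['yellow'],225,80.2)
E
```

```text
t 26.5 pos [547.9  76.  229.4] yaw 76.1 -> shift [ 97.4 -33.8   3.9] turn -0.071 grip 0.289 F [ 0.4  0.6 -2. ]
```

Emit:
{"api": "servo_tool", "payload": {"increments": [38,-13,0,-0.03,70,-24,2,-0.06,88,-31,3,-0.07,93,-33,3,-0.07,93,-33,3,-0.07]}}

```text
time: 27.0
ee_pos: [0.5378, 0.1748, 0.2259]
ee_rot: [[0.17, 0.985, 0.008], [0.985, -0.17, -0.004], [-0.003, 0.009, -1.0]]
wrist_force: [0.3, 0.1, -2.0]
grip_width: 0.283
```

```bash
python3 - <<'E'
from h import *
go(*BAY['yellow'],83,80.2)
E
```

```text
t 27.0 pos [537.8 174.8 225.9] yaw 80.2 -> shift [  4.3  -1.3 142.9] turn 0.0 grip 0.283 F [ 0.3  0.1 -2. ]
```

Emit:
{"api": "servo_tool", "payload": {"increments": [4,-1,6,0,4,-1,30,0,4,-1,65,0,4,-1,92,0,4,-1,101,0]}}

```text
time: 27.5
ee_pos: [0.5362, 0.1769, 0.1215]
ee_rot: [[0.172, 0.985, 0.003], [0.985, -0.172, -0.006], [-0.005, 0.004, -1.0]]
wrist_force: [-0.6, -0.3, -1.1]
grip_width: 0.284
```

```bash
python3 - <<'E'
from h import *
go(*BAY['yellow'],83,80.2)
E
```

```text
t 27.5 pos [536.2 176.9 121.5] yaw 80.1 -> shift [ 2.3  1.8 38.5] turn -0.002 grip 0.284 F [-0.6 -0.3 -1.1]
```

Emit:
{"api": "servo_tool", "payload": {"increments": [2,2,10,0,2,2,22,0,2,2,31,0,2,2,35,0,2,2,36,0]}}

```text
time: 28.0
ee_pos: [0.5386, 0.1783, 0.0853]
ee_rot: [[0.172, 0.985, 0.003], [0.985, -0.172, -0.006], [-0.005, 0.004, -1.0]]
wrist_force: [0.2, 0.5, -1.1]
grip_width: 0.285
```

Emit:
{"api": "servo_tool", "payload": {"increments": [0,0,1,0,0,0,2,0,0,0,3,0,0,0,3,0]}}

```text
time: 28.4
ee_pos: [0.5392, 0.1784, 0.0831]
ee_rot: [[0.172, 0.985, 0.004], [0.985, -0.172, -0.005], [-0.005, 0.005, -1.0]]
wrist_force: [-0.5, 0.0, 3.7]
grip_width: 0.286
```

Emit:
{"api": "servo_tool", "payload": {"increments": [0,0,0,0,0,0,0,0,0,0,0,0,0,0,0,0], "claw": 0.6}}

```text
time: 28.8
ee_pos: [0.5392, 0.1784, 0.0831]
ee_rot: [[0.172, 0.985, 0.004], [0.985, -0.172, -0.005], [-0.005, 0.005, -1.0]]
wrist_force: [-0.3, 0.2, 0.5]
grip_width: 0.6
```

Emit:
{"api": "servo_tool", "payload": {"increments": [0,0,-10,0,0,0,-40,0,0,0,-80,0,0,0,-120,0,0,0,-140,0]}}

```text
time: 29.3
ee_pos: [0.5399, 0.1795, 0.2278]
ee_rot: [[0.172, 0.985, 0.01], [0.985, -0.172, -0.004], [-0.003, 0.01, -1.0]]
wrist_force: [0.7, -0.4, -0.7]
grip_width: 0.602
```

Emit:
{"api": "servo_tool", "payload": {"increments": [-30,0,0,0,-60,0,0,0,-100,0,0,0,-120,0,0,0,-120,0,0,0]}}

```text
time: 29.8
ee_pos: [0.519, 0.0591, 0.229]
ee_rot: [[0.175, 0.985, 0.01], [0.985, -0.175, -0.005], [-0.003, 0.011, -1.0]]
wrist_force: [-0.1, 0.1, 0.3]
grip_width: 0.598
```

```bash
python3 - <<'E'
from h import *
p,d=bot.grab_frame("side"); cv2.imwrite("pics/s11.png",p[60:410,130:420])
t,dt=bot.grab_frame("top"); cv2.imwrite("pics/t11.png",t)
A=cloud("side",d); A[d==0]=9; A=A.reshape(-1,3)
for n,c in list(BAY.items())+[("bw",(440.6,-75.5)),("yw",(468,-368))]:
    q=A[np.hypot(*(A[:,:2]*1000-c).T)<25]; q=q[(q[:,2]>.085)&(q[:,2]<.125)]
    print(n,len(q),np.round((q.min(0)+q.max(0))*500,1)[:2] if len(q) else "", np.round(np.percentile(q[:,2],97)*1000,1) if len(q) else "")
E
```

```text
blue 423 [552.5 252.6] 111.7
yellow 346 [539.6 177.6] 111.6
purple 457 [477.7 265.1] 111.5
green 372 [464.7 190.8] 111.4
bw 161 [441.  -74.6] 101.6
yw 96 [ 468.4 -366.8] 101.8
```

View pics/s11.png

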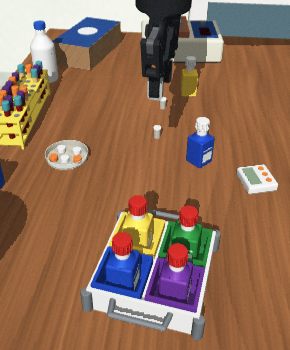

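View pics/t11.png

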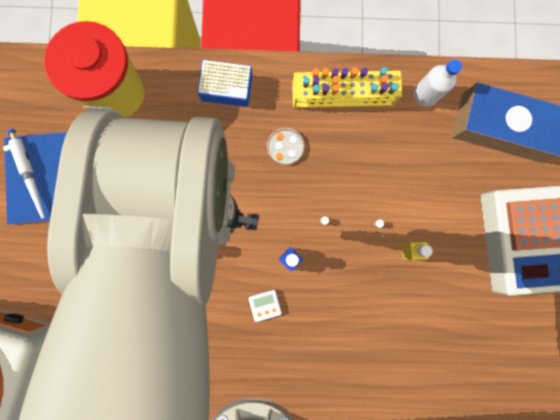

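The side view shows all four red-capped bottles upright in their own liners, at (138,225), (187,235), (123,265) and (178,275). Their tops are about 10 mm above the bench bottles', as the liner floor requires. The top view shows the white-capped bottles still at (292,260) and (425,251).

```bash
python3 -c "
from cell import bot
print(bot.hand_in())"
```

```text
the job is handed in; nothing more can be done
None
```

All four red-capped bottles (purple, blue, green, yellow) are standing upright in the liners matching their sleeves. I handed the job in at about 30 s.

- **Placing:** each bottle was lowered until the wrist felt light contact (2–4 N) and then released. In the last side view all four caps are within about 1.5 mm of their bay centres. Their tops are 10 mm higher than those of the bottles on the bench, as they should be when standing on the liner floors.
- **White-capped bottles:** both are still standing where they were, to within about 1 mm.
- **Gripper:** it was open and clear of everything at hand-in.
- **What went wrong:** the first grip on purple was about 6 mm off, because the arm was still settling when I started down. I reopened, corrected and regripped before lifting.
- **Checks that disagreed:** the top and side cameras differed by 1–5 mm on positions, so I used values between the two. In the last top view the arm hides the caddy, so the final check of the liners is from the side camera only.

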